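# Fetch the jar from between the reagent bottles

## Task

Clear the two tall bottles out of the carton first, the red-capped one onto the red mat and the blue-capped one onto the blue mat. With both standing there, move the green-capped jar from the carton into the recess of the green block, then put each bottle back into the very compartment of the carton it came from. Keep everything upright and leave the yellow-capped jar in its compartment.

Things in the scene. Friction and masses are not known exactly. Their poses are not given: they have to be found in the camera images.
- carton: fixed open cardboard carton, 148 mm (x) by 192 mm (y), 90 mm high; walls, floor and the two crossing dividers (as high as the walls) 4 mm thick. Four compartments, each 68 (x) by 90 mm (y) inside, centred at x +-36, y +-47 mm. Origin: centre of its underside. The tall bottles start in two diagonally opposite compartments, the jars in the other two; which is where changes.
- red_bottle: white wide-mouth plastic bottle with a red screw cap and red label band, standing upright; 162 mm tall; body 54 mm diameter from the foot up to 130 mm, cap 50 mm diameter above 136 mm; about 0.3 kg. Origin: centre of its underside, z up. Starts in one compartment of the carton.
- blue_bottle: white wide-mouth plastic bottle with a blue screw cap and blue label band, standing upright; 162 mm tall; body 54 mm diameter from the foot up to 130 mm, cap 50 mm diameter above 136 mm; about 0.3 kg. Origin: centre of its underside, z up. Starts in one compartment of the carton.
- green_jar: small amber glass jar with a green cap, standing upright; 80 mm tall, 40 mm diameter over its whole height (cap, same width, from 56 mm up); about 0.09 kg. Origin: centre of its underside, z up. Starts in a compartment of the carton, top 6 mm below the rim; fingers fit beside it only along the carton's y (about 25 mm each side). The jar to fetch.
- yellow_jar: small amber glass jar with a yellow cap, standing upright; 80 mm tall, 40 mm diameter over its whole height (cap, same width, from 56 mm up); about 0.09 kg. Origin: centre of its underside, z up. Starts in a compartment of the carton, top 6 mm below the rim; fingers fit beside it only along the carton's y (about 25 mm each side). It stays in its compartment.
- red_mat: fixed round red parking mat, 100 mm diameter, 6 mm thick, with a thin white disc printed in its middle, lying on the bench to the robot's right. Origin: centre of its underside (the top is 6 mm above it).
- blue_mat: fixed round blue parking mat, 100 mm diameter, 6 mm thick, with a thin white disc printed in its middle, lying on the bench to the robot's right. Origin: centre of its underside (the top is 6 mm above it).
- green_well: fixed square green block, 96 x 96 x 20 mm, on the bench to the robot's left, with one round recess in the middle of its top: 60 mm diameter, 15 mm deep, so its floor is 5 mm above the block's underside. Origin: centre of the underside. The green-capped jar goes into it.
- yellow_well: fixed square yellow block, 96 x 96 x 20 mm, on the bench to the robot's left, with one round recess in the middle of its top: 60 mm diameter, 15 mm deep, so its floor is 5 mm above the block's underside. Origin: centre of the underside. It stays empty.

How it is judged (in metres and radians):
On the way, in this order (a step that is already met when the one before it is completed fails the run):
1. both bottles stand released on the mats of their own colour, the green-capped jar still in its compartment (horizontal distance between red_bottle and red_mat below 0.025 m and height (world z) of red_bottle between 0.002 and 0.012 m and angle between each of red_bottle, blue_bottle's own z axis and vertical below 0.1 rad and horizontal distance between blue_bottle and blue_mat below 0.025 m and height (world z) of blue_bottle between 0.002 and 0.012 m and contact force between the fingers and red_bottle below 0.2 N and contact force between the fingers and blue_bottle below 0.2 N and distance of green_jar from where it was at the start of the episode below 0.04 m), for 0.2 s.
2. the green-capped jar stands released in the green block's recess, both bottles still on their mats (horizontal distance between red_bottle and red_mat below 0.025 m and height (world z) of red_bottle between 0.002 and 0.012 m and angle between each of red_bottle, blue_bottle, green_jar's own z axis and vertical below 0.1 rad and horizontal distance between blue_bottle and blue_mat below 0.025 m and height (world z) of blue_bottle between 0.002 and 0.012 m and contact force between the fingers and red_bottle below 0.2 N and contact force between the fingers and blue_bottle below 0.2 N and horizontal distance between green_jar and green_well below 0.014 m and height (world z) of green_jar between 0.001 and 0.01 m and contact force between the fingers and green_jar below 0.2 N), for 0.2 s.
At the end, for the whole second after the job is handed in: Each tall bottle stands on the carton floor in its starting compartment (within 40 mm of its start), the green-capped jar on the floor of the green recess (within 14 mm of centre), the yellow-capped jar within 40 mm of its start; all upright within 0.1 rad, released, at rest (distance of each of red_bottle, blue_bottle, yellow_jar from where it was at the start of the episode below 0.04 m and height (world z) of each of red_bottle, blue_bottle below 0.012 m and angle between each of red_bottle, blue_bottle, green_jar, yellow_jar's own z axis and vertical below 0.1 rad and contact force between the fingers and red_bottle below 0.2 N and linear speed of each of red_bottle, blue_bottle, green_jar below 0.02 m/s and angular speed of each of red_bottle, blue_bottle, green_jar below 0.2 rad/s and contact force between the fingers and blue_bottle below 0.2 N and horizontal distance between green_jar and green_well below 0.014 m and height (world z) of green_jar between 0.001 and 0.01 m and contact force between the fingers and green_jar below 0.2 N); the robot touches nothing.
It fails at once if a bottle or jar is tipped over (more than 0.7 rad) (angle between any of red_bottle, blue_bottle, green_jar, yellow_jar's own z axis and vertical above 0.7 rad).
It fails at once if the yellow-capped jar is taken out of its compartment (distance of yellow_jar from where it was at the start of the episode above 0.045 m).
It also fails if it takes over 138 s, if anything falls off the work surface, if the arm or the gripper's body presses on something with over 40 N, if the wrist force passes 120 N, or if a joint passes its speed limit or range.

## Robot

A 6-joint arm with a two-finger parallel gripper is mounted at the origin on the work surface. World frame = base frame: x ahead of the robot, y to its left, z up, the work surface at z = 0. Lengths are in mm, angles in rad, forces in N, time in s.
With the tool pointing down it reaches from about 350 to 975 mm from the base axis. Payload 7.1 kg.
Tool frame: the origin (TCP) lies at the very end of the fingers, on their centre line; the grasp point (between the pads) lies tcp_to_grasp behind it (tcp_to_grasp is the distance from the TCP to the grasp point, in mm); z points along the fingers, x is the direction in which the jaws open and shut, and the axes are right-handed (so a half turn about z gives the same grasp; the last joint's range is limited). The gripper opens to 88 mm and grips with 3 to 60 N. Pads are 20 mm wide; open, the fingers measure 115 mm over their backs; the gripper's body (75 mm by 178 mm) begins 61 mm behind the grasp point.
Start: joints at [1.274, 0.423, 1.63, -0, 1.089, -0.019], TCP at [171.369, 601.03, 222.675] pointing down, gripper open.
Joint ranges: [-3, 3], [-0.9, 2.11], [0.09, 2.58], [-1.31, 4.45], [0.11, 2.69], [-2.54, 2.54]. Speed limits (rad/s): [2.39, 2.39, 3.01, 3.14, 3.14, 3.14].

## Interface

Orientations are given as a rotation vector (axis times angle).
In Python, from workcell import get_obs, get_image, close_job, recognise, mark_of, tcp_to_grasp gives the robot as it stands. The module is installed in compiled form; this text tells all that it offers.
- The arm moves only by the tool move_arm, never from a script. Its argument "motion" is a list of rows, each a list of 7 numbers: the shift along the world's x, y, z in mm, then the turn, a rotation vector about the world's x, y, z in rad, then the finger opening in mm, from 0 to 87.8. A call has 1 to 5 rows; each row is the pose to reach, as a shift and turn from the pose commanded when the call began; what a row does not reach only later rows make up. A row lasts 1/12 s, in which the tool goes at most 41.7 mm and 7.16 degrees, less where a joint would pass 70% of its speed; a pose out of reach is approached as far as the arm can. A call with a gripper value outside its range is refused whole. The fingers move at their own pace and stop on an object; the grip force is fixed at half the most. Time passes only in rows, so rows that repeat a pose let the fingers close. It gives the time, the measured TCP pose, the force and the opening at its end, in the units of the state.
- get_obs(): the state, without advancing time (a new reading comes with each control period).
- get_image(name): name is "scene" or "top"; returns a dict with "color" (420x560x3 uint8, red, green, blue), "mtx" (3x3 intrinsics, pixels), "camera_from_world" (4x4, takes a point from world to camera coordinates). Camera axes: x right, y up, looking along -z (the intrinsics and any distortion apply to the point x, -y, -z); pixel columns grow to the right and rows downward; lengths in mm; the calibration is good to about 2 mm. A picture is of the moment at which its call begins. There is no depth.
- close_job(): hands the job in, once; it reports no verdict.
Trained networks look in a picture, given as the dict that the camera call returned (one of the last four; its "shot" number tells which), for a name from the list of things; names that differ only in an ending like _2 or _b are one class to them, and where a whole thing is asked for, a point or a joint stands for the part that bears it (a point fixed in the world has none). Each returns a list of dicts, best first, with "p" (0 to 1); they miss things now and then, are a little off and sometimes report something else, mostly with a low value. They report only what shows in the picture. A call takes as long as a camera call.
- recognise(picture, label): "bbox" ([centre column, centre row, width, height] in pixels, round what is visible of it).
- mark_of(picture, label): "location" ([row, column] in pixels: a listed point, or the origin of a listed thing).
The state is a dict: "t": time; "qpos": joint angles; "qvel": joint speeds; "joint_torque": joint torques, N m; "ee_pos": TCP position; "orientation": TCP orientation; "ft_force": force on the tool from outside, world axes, zero at the start; "moment": the same for the moment, N m; "width": finger opening in mm.
Only numpy, scipy, OpenCV 4.12 (cv2) and the standard library are available. Lean on these libraries where they do the work, as an engineer would, in place of code of your own. Each camera call takes 0.05 s, during which the arm holds its last target. There are 200 camera calls.

## Working session

There is one attempt and no reset: what is moved stays moved. The work goes in short steps, Python scripts to look and compute and a tool call to move; the robot and the scene stay as the last step left them, time stands still between calls to the robot, and variables do not carry over. Pictures are saved under pics/ and viewed, about 12 in all and at most 16, crops included, and the job is handed in when it is done.

Besides the shell and the picture viewer there is one more tool, called after ">>>" as a command line: name --pt "numbers of a row" for each row, then --argument value for the rest. move_arm: Moves the arm, as the interface text tells. Its arguments: {"type":"object","properties":{"motion":{"type":"array"}},"required":["motion"]}

```bash
mkdir -p pics
cat > h.py <<'E'
import numpy as np, cv2
from workcell import *
def ray(im,uv):
    T=np.array(im["camera_from_world"]);K=np.array(im["mtx"])
    d=np.linalg.inv(K)@np.array([uv[0],uv[1],1.]); d=np.array([d[0],-d[1],-d[2]])
    R=T[:3,:3];return -R.T@T[:3,3],R.T@d
def at(im,uv,z):
    c,d=ray(im,uv);return c+d*(z-c[2])/d[2]
def proj(im,p):
    T=np.array(im["camera_from_world"]);K=np.array(im["mtx"])
    q=T[:3,:3]@np.array(p)+T[:3,3];q=K@[q[0],-q[1],-q[2]];return q[:2]/q[2]
E
cat > m.py <<'E'
from h import *
print({k:np.round(v,3).tolist() for k,v in get_obs().items()}, tcp_to_grasp)
ims={n:get_image(n) for n in("top","scene")}
for n,im in ims.items():
    cv2.imwrite(f"pics/{n}0.png",im["color"][:,:,::-1]); print(n,[k for k in im if k!='color'],np.round(ray(im,(280,210))[0]))
    for l in "carton red_bottle blue_bottle green_jar yellow_jar red_mat blue_mat green_well yellow_well".split():
        m=mark_of(im,l)[:2];r=recognise(im,l)[:2]
        print(l,[(round(a["p"],2),np.round(a["location"]).tolist(),np.round(at(im,a["location"][::-1],4 if 'b' in l or 'j' in l else 0)).tolist()[:2]) for a in m],[(round(a["p"],2),np.round(a["bbox"]).tolist()) for a in r])
E
python3 m.py
```

```text
{'t': 0.0, 'qpos': [1.274, 0.424, 1.631, -0.0, 1.089, -0.019], 'qvel': [0.002, -0.001, 0.001, -0.001, 0.002, -0.0], 'joint_torque': [0.005, -54.462, -27.368, 0.065, 0.023, -0.0], 'ee_pos': [171.232, 600.502, 221.94], 'orientation': [2.507, 1.892, -0.002], 'ft_force': [0.341, -0.338, -0.94], 'moment': [0.008, 0.013, -0.049], 'width': 87.761} 18.700000000000003
top ['mtx', 'camera_from_world', 'shot'] [433.   3. 857.]
carton [(0.57, [191.0, 275.0], [583.0, 41.0])] [(0.89, [276.0, 184.0, 103.0, 90.0])]
red_bottle [(0.63, [169.0, 296.0], [630.0, -9.0])] [(0.66, [296.0, 159.0, 32.0, 45.0])]
blue_bottle [(0.71, [210.0, 258.0], [538.0, 79.0]), (0.32, [203.0, 148.0], [557.0, 330.0])] [(0.9, [257.0, 203.0, 32.0, 34.0])]
green_jar [(0.69, [176.0, 254.0], [617.0, 88.0])] [(0.93, [253.0, 173.0, 21.0, 24.0]), (0.42, [255.0, 202.0, 35.0, 35.0])]
yellow_jar [(0.91, [200.0, 304.0], [559.0, -24.0])] [(0.73, [303.0, 196.0, 18.0, 23.0])]
red_mat [(0.9, [188.0, 436.0], [583.0, -322.0])] [(0.89, [436.0, 186.0, 43.0, 45.0])]
blue_mat [(0.86, [272.0, 442.0], [396.0, -323.0])] [(0.79, [440.0, 269.0, 46.0, 4
[... 336 characters left out ...]
9, [182.0, 179.0, 43.0, 19.0])]
red_bottle [] [(0.7, [244.0, 206.0, 27.0, 57.0]), (0.65, [182.0, 182.0, 43.0, 23.0])]
blue_bottle [] [(0.82, [305.0, 199.0, 30.0, 56.0])]
green_jar [] [(0.52, [292.0, 235.0, 20.0, 15.0])]
yellow_jar [] [(0.61, [263.0, 209.0, 6.0, 15.0])]
red_mat [(0.96, [214.0, 134.0], [584.0, -318.0])] [(0.71, [134.0, 211.0, 47.0, 21.0])]
blue_mat [(0.56, [182.0, 181.0], [412.0, -315.0])] [(0.77, [181.0, 180.0, 46.0, 18.0])]
green_well [(0.69, [290.0, 426.0], [557.0, 324.0]), (0.21, [180.0, 178.0], [404.0, -331.0])] [(0.57, [429.0, 287.0, 73.0, 56.0]), (0.38, [133.0, 212.0, 47.0, 21.0])]
yellow_well [(0.77, [236.0, 441.0], [361.0, 312.0])] [(0.86, [444.0, 236.0, 68.0, 40.0])]
```

```bash
cat > v.py <<'E'
import cv2
t=cv2.imread("pics/top0.png")[110:330,100:500]; cv2.imwrite("pics/top0c.png",cv2.resize(t,None,fx=2,fy=2,interpolation=2))
t=cv2.imread("pics/scene0.png")[140:340,100:500]; cv2.imwrite("pics/scene0c.png",cv2.resize(t,None,fx=2,fy=2,interpolation=2))
E
python3 v.py
```

```text
(no output)
```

View pics/top0c.png

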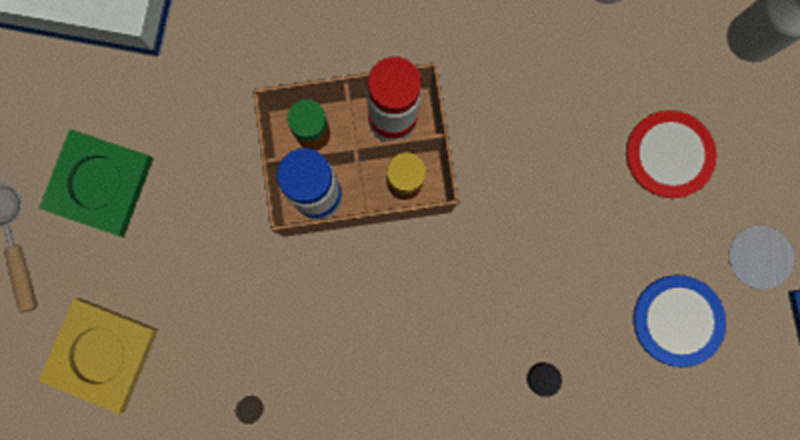

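View pics/scene0c.png

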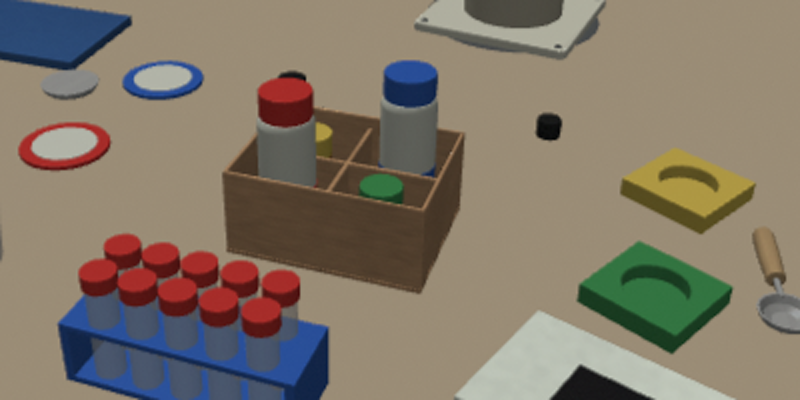

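The top view shows the carton tilted a few degrees. Red is at far right, blue near left, green jar far left and yellow jar near right. The mats are on the right and the wells on the left. Next I'll take precise positions from the colour blobs.

```bash
cat > p.py <<'E'
from h import *
def blob(hsv,lo,hi,box):
    m=cv2.inRange(hsv,np.array(lo),np.array(hi));k=np.zeros_like(m);x0,y0,x1,y1=box;k[y0:y1,x0:x1]=m[y0:y1,x0:x1]
    n,l,s,c=cv2.connectedComponentsWithStats(k);i=1+np.argmax(s[1:,4]);pts=np.argwhere(l==i)[:,::-1].astype(np.int32)
    (u,v),(a,b),_=cv2.fitEllipse(cv2.convexHull(pts));return (u,v),(a,b)
H=dict(red=((0,120,60),(8,255,255)),blue=((108,120,50),(125,255,255)),green=((50,100,40),(75,255,255)),yellow=((20,100,60),(32,255,255)),white=((0,0,120),(179,60,255)))
if __name__=="__main__":
    im=get_image("top");hsv=cv2.cvtColor(im["color"],cv2.COLOR_RGB2HSV)
    for n,c,box,z in [("redb","red",(280,135,315,165),166),("blueb","blue",(236,180,270,212),166),("gj","green",(240,155,266,185),84),("yj","yellow",(290,182,316,210),84),
      ("redmat","red",(405,160,465,215),6),("bluemat","blue",(410,240,470,300),6)]:
        e,ax=blob(hsv,*H[c],box);print(n,np.round(e,1),np.round(ax,1),np.round(at(im,e,z),1))
    for n,uv in [("gw",(147.5,201.5)),("yw",(148.5,287.5))]:print(n,at(im,uv,20).round(1))
    for n,c,box in [("gw","green",(115,170,180,232)),("yw","yellow",(115,255,185,320))]:
        m=cv2.inRange(hsv,*map(np.array,H[c]));k=np.zeros_like(m);x0,y0,x1,y1=box;k[y0:y1,x0:x1]=m[y0:y1,x0:x1]
        r=cv2.minAreaRect(np.argwhere(k)[:,::-1].astype(np.int32));print(n,np.round(r[0],1),r[1:],at(im,r[0],15).round(1))
    C=[at(im,(100+a/2,110+b/2),90) for a,b in[(255,91),(435,66),(457,205),(275,233)]]
    print(np.round(C,1).tolist(),np.mean(C,0));d=C[0]-C[1]+C[3]-C[2];print("yaw from y",np.arctan2(-d[0],d[1]))
E
python3 p.py
```

```text
redb [297.  151.3] [26.5 27.7] [627.   -8.1 166. ]
blueb [252.  197.6] [26.6 27.6] [541.2  75.5 166. ]
gj [253.1 169.3] [18.3 20.7] [613.4  81.9  84. ]
yj [302.8 195.7] [18.8 20.3] [556.7 -19.9  84. ]
redmat [435.4 186.7] [43.6 45.7] [ 585.7 -318.2    6. ]
bluemat [439.5 270.1] [44.4 46.5] [ 401.4 -317.2    6. ]
gw [558.3 325.4  20. ]
yw [368.8 317.2  20. ]
gw [147.8 200.9] ((44.986183166503906, 42.93378829956055), 19.440034866333008) [560.5 326.7  15. ]
yw [148.7 287.5] ((46.238136291503906, 46.795223236083984), 21.801410675048828) [368.4 318.6  15. ]
[[641.8, 134.3, 90.0], [665.1, -51.6, 90.0], [520.8, -71.0, 90.0], [494.5, 112.9, 90.0]] [580.52279346  31.13987823  90.        ]
yaw from y 0.13344344684490692
```

>>> move_arm --pt "23 -33 4 0 0 0 87.8" --pt "46 -66 8 0 0 0 87.8" --pt "69 -99 12 0 0 0 87.8" --pt "92 -132 16 0 0 0 87.8" --pt "115 -165 20 0 0 0 87.8"

```text
t: 2.37
ee_pos: [287.0, 434.5, 242.9]
orientation: [2.507, 1.893, 0.0]
ft_force: [0.5, 0.0, 0.3]
width: 87.9
```

>>> move_arm --pt "23 -33 0 0 0 0 87.8" --pt "46 -66 0 0 0 0 87.8" --pt "69 -99 0 0 0 0 87.8" --pt "92 -132 0 0 0 0 87.8" --pt "115 -165 0 0 0 0 87.8"

```text
t: 2.78
ee_pos: [402.2, 269.4, 243.0]
orientation: [2.507, 1.893, 0.001]
ft_force: [1.4, 0.2, -0.5]
width: 87.2
```

>>> move_arm --pt "23 -33 0 0 0 0 87.8" --pt "46 -66 0 0 0 0 87.8" --pt "69 -99 0 0 0 0 87.8" --pt "92 -132 0 0 0 0 87.8" --pt "115 -165 0 0 0 0 87.8"

```text
t: 3.2
ee_pos: [517.3, 104.1, 243.0]
orientation: [2.508, 1.892, 0.001]
ft_force: [0.8, 1.5, -0.7]
width: 87.7
```

>>> move_arm --pt "12 -15 0 0 0 0 87.8" --pt "25 -30 0 0 0 0 87.8" --pt "25 -30 0 0 0 0 87.8" --pt "25 -30 0 0 0 0 87.8"

```text
t: 3.53
ee_pos: [541.5, 75.5, 242.5]
orientation: [-2.509, -1.89, 0.0]
ft_force: [-0.4, -0.0, -0.3]
width: 88.1
```

>>> move_arm --pt "0 0 -38 0 0 0 87.8" --pt "0 0 -76 0 0 0 87.8" --pt "0 0 -110 0 0 0 87.8" --pt "0 0 -135 0 0 0 87.8" --pt "0 0 -145 0 0 0 87.8"

```text
t: 3.95
ee_pos: [538.1, 76.9, 94.4]
orientation: [-2.504, -1.892, 0.008]
ft_force: [-1.1, 0.5, -0.2]
width: 87.6
```

>>> move_arm --pt "0 0 0 0 0 0 45" --pt "0 0 0 0 0 0 45" --pt "0 0 0 0 0 0 45" --pt "0 0 0 0 0 0 45" --pt "0 0 0 0 0 0 45"

```text
t: 4.37
ee_pos: [542.4, 76.3, 99.3]
orientation: [2.506, 1.892, 0.004]
ft_force: [-0.7, 0.2, -0.3]
width: 57.7
```

>>> move_arm --pt "0 0 0 0 0 0 45" --pt "0 0 0 0 0 0 45" --pt "0 0 0 0 0 0 45" --pt "0 0 0 0 0 0 45" --pt "0 0 0 0 0 0 45"

```text
t: 4.78
ee_pos: [542.3, 75.9, 99.0]
orientation: [2.507, 1.892, 0.003]
ft_force: [-0.1, -0.9, 6.4]
width: 53.7
```

>>> move_arm --pt "0 0 10 0 0 0 45" --pt "0 0 35 0 0 0 45" --pt "0 0 65 0 0 0 45" --pt "0 0 95 0 0 0 45" --pt "0 0 120 0 0 0 45"

```text
t: 5.2
ee_pos: [541.2, 76.0, 219.9]
orientation: [2.508, 1.892, 0.001]
ft_force: [0.0, -0.4, -2.5]
width: 53.7
```

>>> move_arm --pt "0 -10 8 0 0 0 45" --pt "-5 -30 10 0 0 0 45" --pt "-15 -60 10 0 0 0 45" --pt "-25 -90 10 0 0 0 45" --pt "-35 -120 10 0 0 0 45"

```text
t: 5.62
ee_pos: [504.9, -45.4, 226.9]
orientation: [-2.506, -1.893, 0.002]
ft_force: [0.6, -1.0, -2.8]
width: 53.7
```

>>> move_arm --pt "-11 -30 0 0 0 0 45" --pt "-22 -60 0 0 0 0 45" --pt "-33 -90 0 0 0 0 45" --pt "-44 -120 0 0 0 0 45" --pt "-55 -150 0 0 0 0 45"

```text
t: 6.03
ee_pos: [449.5, -195.5, 226.9]
orientation: [-2.507, -1.892, 0.001]
ft_force: [-0.4, 0.7, -3.3]
width: 53.5
```

>>> move_arm --pt "-13 -30 0 0 0 0 45" --pt "-26 -60 0 0 0 0 45" --pt "-38 -90 0 0 0 0 45" --pt "-46 -113 0 0 0 0 45" --pt "-50 -123 0 0 0 0 45"

```text
t: 6.45
ee_pos: [399.4, -319.6, 227.0]
orientation: [-2.509, -1.889, 0.001]
ft_force: [-0.4, 0.8, -2.5]
width: 53.4
```

>>> move_arm --pt "0 0 -10 0 0 0 45" --pt "0 0 -45 0 0 0 45" --pt "0 0 -80 0 0 0 45" --pt "0 0 -105 0 0 0 45" --pt "0 0 -117 0 0 0 45"

```text
t: 6.87
ee_pos: [399.2, -314.0, 106.6]
orientation: [-2.502, -1.889, 0.002]
ft_force: [-0.5, 0.3, -3.3]
width: 53.5
```

>>> move_arm --pt "0 0 -4 0 0 0 45" --pt "0 0 -8 0 0 0 45" --pt "0 0 -10 0 0 0 45" --pt "0 0 -10 0 0 0 45"

```text
t: 7.2
ee_pos: [402.0, -316.8, 101.4]
orientation: [2.506, 1.892, 0.001]
ft_force: [-0.1, -0.2, -3.9]
width: 53.5
```

>>> move_arm --pt "0 0 -1 0 0 0 45" --pt "0 0 -1 0 0 0 45" --pt "0 0 -1 0 0 0 45"

```text
t: 7.45
ee_pos: [402.2, -317.3, 100.9]
orientation: [2.506, 1.891, 0.001]
ft_force: [-0.7, 1.0, 6.2]
width: 53.6
```

>>> move_arm --pt "0 0 -1 0 0 0 45" --pt "0 0 -1 0 0 0 45" --pt "0 0 -1 0 0 0 45"

```text
t: 7.7
ee_pos: [402.5, -317.8, 100.7]
orientation: [2.505, 1.89, 0.001]
ft_force: [-2.7, 1.9, 15.3]
width: 53.3
```

Contact made. Back up 1 mm, release, then rise.

>>> move_arm --pt "0 0 1 0 0 0 45" --pt "0 0 1 0 0 0 65" --pt "0 0 1 0 0 0 75" --pt "0 0 1 0 0 0 87.8" --pt "0 0 1 0 0 0 87.8"

```text
t: 8.12
ee_pos: [401.4, -317.0, 99.6]
orientation: [2.507, 1.892, -0.0]
ft_force: [0.1, -0.2, 0.4]
width: 76.4
```

>>> move_arm --pt "0 0 0 0 0 0 87.8" --pt "0 0 0 0 0 0 87.8" --pt "0 0 0 0 0 0 87.8" --pt "0 0 0 0 0 0 87.8"

```text
t: 8.45
ee_pos: [401.4, -317.0, 99.6]
orientation: [-2.508, -1.892, 0.0]
ft_force: [0.1, -0.2, 0.5]
width: 87.9
```

>>> move_arm --pt "0 0 15 0 0 0 87.8" --pt "0 0 50 0 0 0 87.8" --pt "0 0 85 0 0 0 87.8" --pt "0 0 115 0 0 0 87.8" --pt "0 0 130 0 0 0 87.8"

```text
t: 8.87
ee_pos: [402.6, -318.0, 233.4]
orientation: [2.504, 1.89, 0.002]
ft_force: [1.0, -0.4, -0.8]
width: 87.8
```

>>> move_arm --pt "22 31 3 0 0 0 87.8" --pt "45 62 6 0 0 0 87.8" --pt "67 93 9 0 0 0 87.8" --pt "90 124 12 0 0 0 87.8" --pt "112 155 13 0 0 0 87.8"

```text
t: 9.28
ee_pos: [514.4, -160.5, 243.3]
orientation: [2.507, 1.891, 0.001]
ft_force: [0.2, -0.6, -0.6]
width: 88.0
```

>>> move_arm --pt "23 31 0 0 0 0 87.8" --pt "46 62 0 0 0 0 87.8" --pt "70 95 0 0 0 0 87.8" --pt "93 127 0 0 0 0 87.8" --pt "113 153 0 0 0 0 87.8"

```text
t: 9.7
ee_pos: [627.4, -6.4, 242.6]
orientation: [-2.507, -1.894, -0.0]
ft_force: [0.6, -0.7, -0.4]
width: 88.1
```

```bash
cat > q.py <<'E'
from p import *
im=get_image("top");cv2.imwrite("pics/top1.png",cv2.resize(im["color"][110:330,100:500,::-1],None,fx=2,fy=2))
im=get_image("scene");cv2.imwrite("pics/sc1.png",cv2.resize(im["color"][60:340,100:500,::-1],None,fx=2,fy=2))
print(get_obs()["ee_pos"])
E
python3 q.py
```

```text
[628.70794613  -5.15094128 242.41878702]
```

View pics/sc1.png

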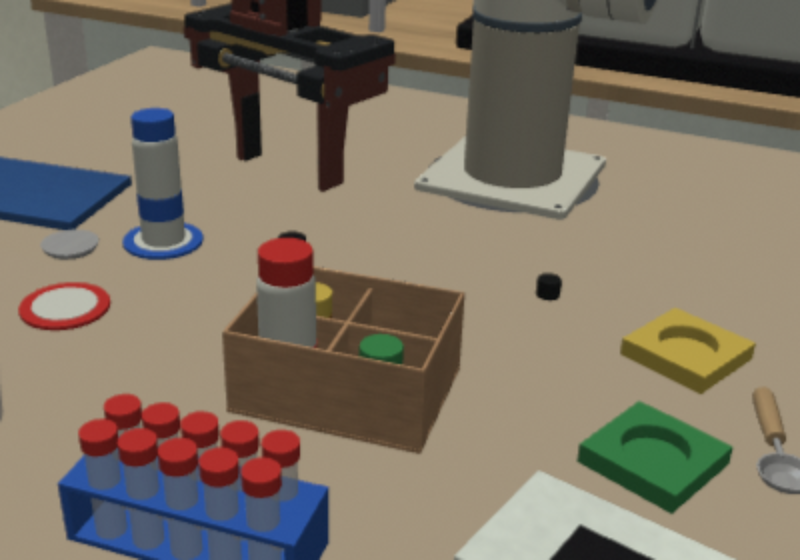

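View pics/top1.png

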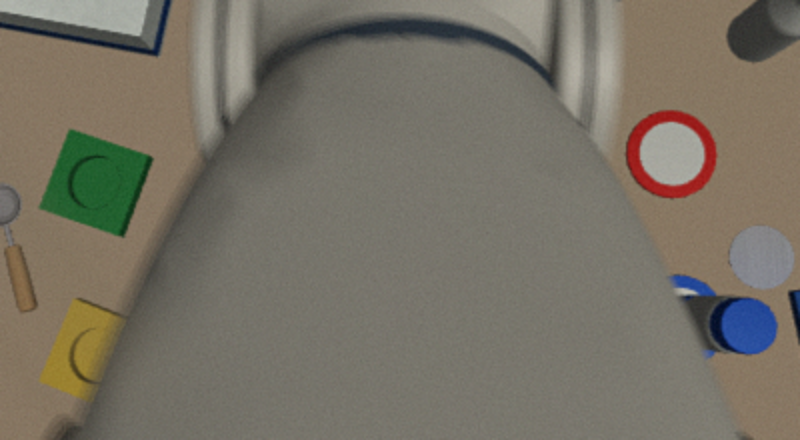

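Blue stands upright in the middle of its mat, and the gripper is right above the red bottle. Next I grasp red.

>>> move_arm --pt "0 0 -30 0 0 0 87.8" --pt "1 1 -70 0 0 0 87.8" --pt "1 1 -110 0 0 0 87.8" --pt "1 1 -135 0 0 0 87.8" --pt "1 1 -145 0 0 0 87.8"

```text
t: 10.22
ee_pos: [623.9, -8.6, 93.4]
orientation: [-2.505, -1.889, 0.009]
ft_force: [-1.2, -0.7, 0.1]
width: 87.4
```

>>> move_arm --pt "0 0 0 0 0 0 45" --pt "0 0 0 0 0 0 45" --pt "0 0 0 0 0 0 45" --pt "0 0 0 0 0 0 45" --pt "0 0 0 0 0 0 45"

```text
t: 10.63
ee_pos: [628.5, -8.1, 99.6]
orientation: [2.506, 1.891, 0.004]
ft_force: [-0.8, 0.1, -0.1]
width: 58.1
```

>>> move_arm --pt "0 0 0 0 0 0 45" --pt "0 0 0 0 0 0 45" --pt "0 0 0 0 0 0 45" --pt "0 0 0 0 0 0 45" --pt "0 0 0 0 0 0 45"

```text
t: 11.05
ee_pos: [628.4, -8.3, 99.2]
orientation: [2.506, 1.891, 0.003]
ft_force: [-0.5, -3.3, 7.4]
width: 53.8
```

>>> move_arm --pt "0 0 10 0 0 0 45" --pt "0 0 35 0 0 0 45" --pt "0 0 65 0 0 0 45" --pt "0 0 95 0 0 0 45" --pt "0 0 120 0 0 0 45"

```text
t: 11.47
ee_pos: [627.2, -7.7, 219.8]
orientation: [2.507, 1.893, 0.001]
ft_force: [0.4, 0.1, -2.9]
width: 53.5
```

>>> move_arm --pt "0 -10 8 0 0 0 45" --pt "-3 -35 10 0 0 0 45" --pt "-7 -65 10 0 0 0 45" --pt "-11 -98 10 0 0 0 45" --pt "-15 -130 10 0 0 0 45"

```text
t: 11.88
ee_pos: [611.2, -139.4, 226.8]
orientation: [-2.506, -1.893, 0.002]
ft_force: [0.2, -0.1, -4.0]
width: 53.7
```

>>> move_arm --pt "-5 -33 0 0 0 0 45" --pt "-10 -66 0 0 0 0 45" --pt "-15 -99 0 0 0 0 45" --pt "-20 -132 0 0 0 0 45" --pt "-24 -155 0 0 0 0 45"

```text
t: 12.3
ee_pos: [586.7, -296.0, 226.4]
orientation: [-2.508, -1.89, 0.002]
ft_force: [-0.5, 0.1, -3.5]
width: 53.8
```

>>> move_arm --pt "-2 -17 0 0 0 0 45" --pt "-3 -25 -5 0 0 0 45" --pt "-3 -25 -25 0 0 0 45" --pt "-3 -25 -55 0 0 0 45" --pt "-3 -25 -80 0 0 0 45"

```text
t: 12.72
ee_pos: [585.1, -317.3, 145.9]
orientation: [-2.507, -1.892, -0.0]
ft_force: [0.8, 0.6, -3.6]
width: 53.5
```

>>> move_arm --pt "0 0 -20 0 0 0 45" --pt "0 0 -35 0 0 0 45" --pt "0 0 -44 0 0 0 45" --pt "0 0 -48 0 0 0 45" --pt "0 0 -48 0 0 0 45"

```text
t: 13.13
ee_pos: [586.0, -317.6, 100.4]
orientation: [2.506, 1.893, 0.001]
ft_force: [-0.6, 1.1, -0.2]
width: 53.4
```

>>> move_arm --pt "0 0 -1 0 0 0 45" --pt "0 0 -1 0 0 0 45" --pt "0 0 -1 0 0 0 45"

```text
t: 13.38
ee_pos: [586.2, -317.7, 100.3]
orientation: [2.506, 1.892, 0.001]
ft_force: [-2.3, 1.3, 6.8]
width: 54.0
```

>>> move_arm --pt "0 0 1 0 0 0 45" --pt "0 0 1 0 0 0 65" --pt "0 0 1 0 0 0 75" --pt "0 0 1 0 0 0 87.8" --pt "0 0 1 0 0 0 87.8"

```text
t: 13.8
ee_pos: [585.5, -317.9, 99.7]
orientation: [2.507, 1.893, 0.0]
ft_force: [0.9, 1.0, 1.0]
width: 76.4
```

>>> move_arm --pt "0 0 0 0 0 0 87.8" --pt "0 0 0 0 0 0 87.8" --pt "0 0 0 0 0 0 87.8" --pt "0 0 0 0 0 0 87.8"

```text
t: 14.13
ee_pos: [585.4, -318.0, 99.6]
orientation: [-2.508, -1.892, 0.0]
ft_force: [-0.2, 0.1, 0.6]
width: 88.2
```

>>> move_arm --pt "0 0 15 0 0 0 87.8" --pt "0 0 50 0 0 0 87.8" --pt "0 0 85 0 0 0 87.8" --pt "0 0 110 0 0 0 87.8" --pt "0 0 120 0 0 0 87.8"

```text
t: 14.55
ee_pos: [587.2, -319.0, 224.2]
orientation: [2.503, 1.889, 0.004]
ft_force: [0.7, -0.7, -0.1]
width: 87.7
```

>>> move_arm --pt "0 0 0 0 0 0.1 80" --pt "0 0 0 0 0 0.2 70" --pt "0 0 0 0 0 0.3 54" --pt "0 0 0 0 0 0.4 54" --pt "0 0 0 0 0 0.41 54"

```text
t: 14.97
ee_pos: [584.8, -317.7, 218.5]
orientation: [-2.064, -2.366, 0.001]
ft_force: [-0.4, -0.1, 0.3]
width: 57.5
```

```bash
cat > q.py <<'E'
from p import *
im=get_image("top");cv2.imwrite("pics/top2.png",cv2.resize(im["color"][110:330,100:500,::-1],None,fx=2,fy=2))
hsv=cv2.cvtColor(im["color"],cv2.COLOR_RGB2HSV)
e,ax=blob(hsv,*H["green"],(240,155,266,185));print(e,ax,at(im,e,84))
print(get_obs())
E
python3 q.py
```

```text
(253.147216796875, 169.22750854492188) (18.140104293823242, 20.784332275390625) [613.42444478  81.79719747  84.        ]
{'t': 15.0167, 'qpos': array([-5.15504495e-01,  4.87451726e-01,  1.53574602e+00, -2.48291178e-06,
        1.11985734e+00, -2.21802327e+00]), 'qvel': array([ 1.11334052e-04, -1.62886750e-05, -2.93207346e-03, -2.41628082e-04,
        3.05984492e-03,  7.38734170e-02]), 'joint_torque': array([-1.28156298e-03, -5.90173030e+01, -2.80358130e+01, -5.54638042e-02,
        4.66278882e-02, -5.98865021e-01]), 'ee_pos': array([ 584.90772703, -317.73664497,  218.60546667]), 'orientation': array([-2.06947932e+00, -2.36175068e+00,  4.68677036e-04]), 'ft_force': array([-1.13589602,  0.68910031, -0.86650627]), 'moment': array([ 0.00765895,  0.05467088, -0.01246286]), 'width': 55.20370192218794}
```

View pics/top2.png

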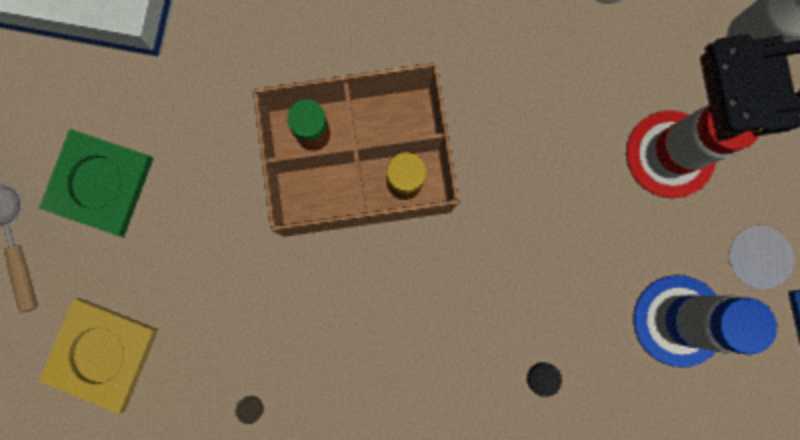

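Both bottles stand upright on their mats, at crop (672,154) and (680,321). The green jar is still at crop (307,121). Next I fetch it.

>>> move_arm --pt "3 40 0 0 0 0 52" --pt "6 80 0 0 0 0 52" --pt "9 120 0 0 0 0 52" --pt "12 160 0 0 0 0 52" --pt "15 200 0 0 0 0 52"

```text
t: 15.43
ee_pos: [599.9, -116.3, 219.1]
orientation: [-2.074, -2.359, 0.0]
ft_force: [0.5, -0.5, 0.9]
width: 52.1
```

>>> move_arm --pt "3 40 0 0 0 0 52" --pt "6 80 0 0 0 0 52" --pt "9 120 0 0 0 0 52" --pt "12 160 0 0 0 0 52" --pt "12.6 190 -5 0 0 0 52"

```text
t: 15.85
ee_pos: [613.4, 75.1, 215.1]
orientation: [2.072, 2.36, 0.002]
ft_force: [0.5, -0.4, 0.1]
width: 51.7
```

>>> move_arm --pt "0 10.5 -15 0 0 0 52" --pt "0 10.5 -50 0 0 0 52" --pt "0 10.5 -85 0 0 0 52" --pt "0 10.5 -100 0 0 0 52" --pt "0 10.5 -100 0 0 0 52"

```text
t: 16.27
ee_pos: [609.6, 82.4, 110.0]
orientation: [-2.069, -2.357, 0.009]
ft_force: [-0.6, 0.5, -0.1]
width: 52.0
```

```bash
cat > q.py <<'E'
from p import *
im=get_image("scene");cv2.imwrite("pics/sc3.png",cv2.resize(im["color"][140:290,200:400,::-1],None,fx=4,fy=4))
print(get_obs()["ee_pos"],get_obs()["orientation"],get_obs()["width"])
E
python3 q.py
```

```text
[611.28061982  82.45447088 112.41854917] [-2.0702712  -2.3587386   0.00551074] 52.113621171018096
```

View pics/sc3.png

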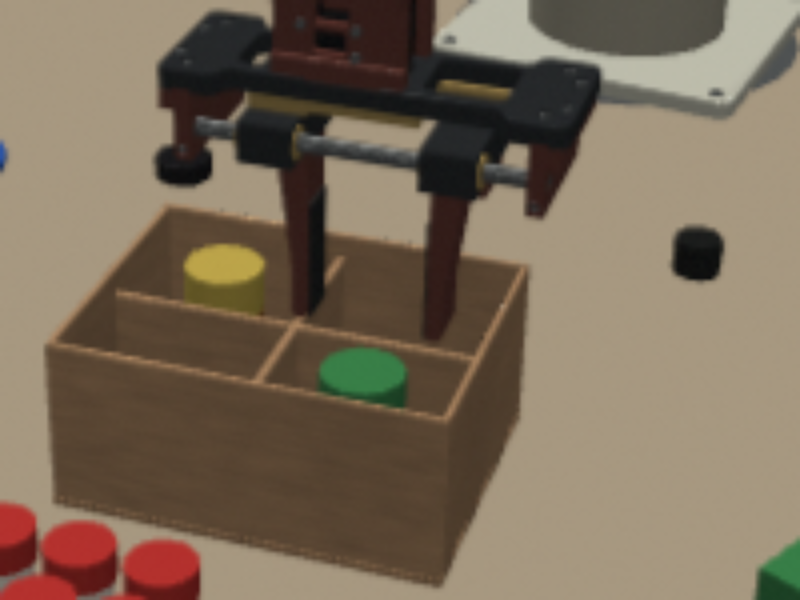

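Fingers at crop (310,300) and (435,330) straddle the green jar (363,370), in line with the compartment. Descending slowly.

>>> move_arm --pt "0 0 -10 0 0 0 52" --pt "0 0 -20 0 0 0 52" --pt "0 0 -30 0 0 0 52" --pt "0 0 -38 0 0 0 52" --pt "0 0 -38 0 0 0 52"

```text
t: 16.73
ee_pos: [612.0, 82.3, 75.1]
orientation: [-2.069, -2.362, 0.003]
ft_force: [-0.1, -0.3, 0.8]
width: 52.1
```

>>> move_arm --pt "0 0 -7 0 0 0 52" --pt "0 0 -14 0 0 0 52" --pt "0 0 -21 0 0 0 52" --pt "0 0 -27 0 0 0 52" --pt "0 0 -27 0 0 0 52"

```text
t: 17.15
ee_pos: [612.0, 82.4, 48.2]
orientation: [-2.069, -2.362, 0.003]
ft_force: [-1.1, -0.4, 0.0]
width: 51.8
```

>>> move_arm --pt "0 0 0 0 0 0 45" --pt "0 0 0 0 0 0 32" --pt "0 0 0 0 0 0 32" --pt "0 0 0 0 0 0 32" --pt "0 0 0 0 0 0 32"

```text
t: 17.57
ee_pos: [613.1, 82.6, 49.9]
orientation: [2.07, 2.363, 0.0]
ft_force: [-0.1, -0.4, -0.6]
width: 39.3
```

>>> move_arm --pt "0 0 0 0 0 0 32" --pt "0 0 0 0 0 0 32" --pt "0 0 0 0 0 0 32"

```text
t: 17.82
ee_pos: [613.0, 82.6, 49.8]
orientation: [2.07, 2.363, 0.0]
ft_force: [0.3, 0.3, 0.7]
width: 39.6
```

>>> move_arm --pt "0 0 10 0 0 0 32" --pt "0 0 35 0 0 0 32" --pt "0 0 65 0 0 0 32" --pt "0 0 95 0 0 0 32" --pt "0 0 115 0 0 0 32"

```text
t: 18.23
ee_pos: [613.9, 82.6, 168.2]
orientation: [2.069, 2.362, 0.004]
ft_force: [1.2, 0.5, -1.0]
width: 39.7
```

```bash
cat > q.py <<'E'
from p import *
import numpy as np
o=[]
for n in("top","scene"):
    im=get_image(n);I=cv2.resize(im["color"][:,:,::-1],None,fx=5,fy=5,interpolation=2)
    c=np.array([558.5,325.5,0])
    t=np.linspace(0,2*np.pi,73)
    P=np.array([proj(im,c+[30*np.cos(a),30*np.sin(a),20]) for a in t])*5+2
    cv2.polylines(I,[np.int32(P)],True,(0,0,255),1)
    y=-0.34 if 0 else np.deg2rad(-20)
    Q=[[48,48],[48,-48],[-48,-48],[-48,48]];R=np.array([[np.cos(y),-np.sin(y)],[np.sin(y),np.cos(y)]])
    P=np.array([proj(im,c+[*(R@q),20]) for q in Q])*5+2
    cv2.polylines(I,[np.int32(P)],True,(255,0,255),1)
    u=np.int32(proj(im,c)*5);o.append(I[u[1]-200:u[1]+200,u[0]-195:u[0]+195])
cv2.imwrite("pics/w.png",np.hstack(o));print(get_obs()["ee_pos"],get_obs()["width"])
E
python3 q.py
```

```text
[615.59466072  82.8401709  169.4022958 ] 39.4018726026368
```

View pics/w.png

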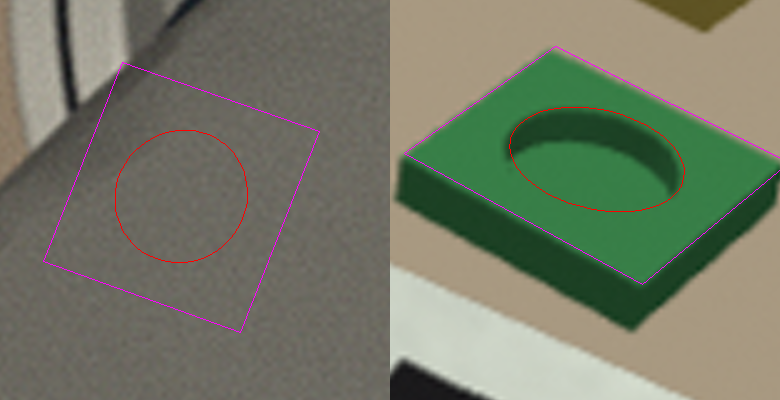

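The projected recess circle and block outline fit the scene view to under a pixel, so the well centre is (558.5, 325.5).

>>> move_arm --pt "-3 12 5 0 0 0 32" --pt "-9 40 5 0 0 0 32" --pt "-17 75 5 0 0 0 32" --pt "-25 110 5 0 0 0 32" --pt "-32 142 5 0 0 0 32"

```text
t: 18.75
ee_pos: [578.9, 226.4, 168.1]
orientation: [-2.069, -2.361, 0.004]
ft_force: [0.7, -0.4, -0.4]
width: 39.9
```

>>> move_arm --pt "-7 33 0 0 0 0 32" --pt "-14 65 0 0 0 0 32" --pt "-20 90 0 0 0 0 32" --pt "-22.5 101 0 0 0 0 32" --pt "-22.5 101 0 0 0 0 32"

```text
t: 19.17
ee_pos: [556.6, 327.8, 168.3]
orientation: [-2.065, -2.366, 0.003]
ft_force: [-0.6, -0.2, 0.2]
width: 39.6
```

>>> move_arm --pt "0 0 -10 0 0 0 32" --pt "0 0 -35 0 0 0 32" --pt "0 0 -60 0 0 0 32" --pt "0 0 -80 0 0 0 32" --pt "0 0 -88 0 0 0 32"

```text
t: 19.58
ee_pos: [556.7, 322.4, 77.7]
orientation: [-2.071, -2.36, 0.009]
ft_force: [-0.7, -0.8, -1.2]
width: 39.5
```

>>> move_arm --pt "0 0 -8 0 0 0 32" --pt "0 0 -16 0 0 0 32" --pt "0 0 -24 0 0 0 32" --pt "0 0 -29 0 0 0 32" --pt "0 0 -29 0 0 0 32"

```text
t: 20.0
ee_pos: [558.2, 325.2, 52.0]
orientation: [-2.07, -2.363, 0.001]
ft_force: [-0.1, -1.6, -0.6]
width: 39.8
```

>>> move_arm --pt "0 0 -1 0 0 0 32" --pt "0 0 -2 0 0 0 32" --pt "0 0 -2 0 0 0 32"

```text
t: 20.25
ee_pos: [558.7, 325.8, 51.1]
orientation: [2.07, 2.363, 0.001]
ft_force: [-0.5, -0.2, -0.9]
width: 39.9
```

>>> move_arm --pt "0 0 -1 0 0 0 32" --pt "0 0 -1 0 0 0 32" --pt "0 0 -1 0 0 0 32"

```text
t: 20.5
ee_pos: [559.0, 325.8, 50.7]
orientation: [2.069, 2.363, 0.002]
ft_force: [-1.0, -1.3, 5.4]
width: 39.6
```

>>> move_arm --pt "0 0 -1 0 0 0 32" --pt "0 0 -1 0 0 0 32" --pt "0 0 -1 0 0 0 32"

```text
t: 20.75
ee_pos: [559.2, 325.5, 50.4]
orientation: [2.069, 2.363, 0.002]
ft_force: [-2.6, -2.5, 11.3]
width: 39.9
```

Contact. Release, rise, turn back by −0.41 on the way to the blue bottle.

>>> move_arm --pt "0 0 1.5 0 0 0 32" --pt "0 0 1.5 0 0 0 45" --pt "0 0 1.5 0 0 0 60" --pt "0 0 1.5 0 0 0 70" --pt "0 0 1.5 0 0 0 70"

```text
t: 21.17
ee_pos: [558.3, 325.5, 49.9]
orientation: [-2.07, -2.363, 0.0]
ft_force: [0.0, 0.1, 0.8]
width: 61.1
```

>>> move_arm --pt "0 0 0 0 0 0 80" --pt "0 0 0 0 0 0 80" --pt "0 0 0 0 0 0 80"

```text
t: 21.42
ee_pos: [558.4, 325.5, 50.0]
orientation: [-2.07, -2.363, 0.0]
ft_force: [-0.4, 1.0, 0.5]
width: 79.3
```

>>> move_arm --pt "0 0 15 0 0 0 87.8" --pt "0 0 50 0 0 0 87.8" --pt "0 0 90 0 0 0 87.8" --pt "0 0 130 0 0 0 87.8" --pt "0 0 170 0 0 0 87.8"

```text
t: 21.83
ee_pos: [558.2, 325.4, 223.1]
orientation: [2.07, 2.363, 0.0]
ft_force: [-0.2, 0.7, 1.0]
width: 88.1
```

>>> move_arm --pt "0 -20 10 0 0 -0.1 87.8" --pt "-8 -60 20 0 0 -0.2 87.8" --pt "-16 -100 20 0 0 -0.3 87.8" --pt "-24 -140 20 0 0 -0.4 87.8" --pt "-32 -180 20 0 0 -0.41 87.8"

```text
t: 22.25
ee_pos: [525.9, 144.1, 241.7]
orientation: [2.511, 1.886, 0.003]
ft_force: [0.5, 0.1, -1.1]
width: 87.5
```

```bash
cat > q.py <<'E'
from p import *
im=get_image("scene");cv2.imwrite("pics/sc4.png",cv2.resize(im["color"][110:350,80:500,::-1],None,fx=1.9,fy=1.9))
im=get_image("top");cv2.imwrite("pics/top4.png",cv2.resize(im["color"][110:330,100:500,::-1],None,fx=2,fy=2))
print(get_obs()["ee_pos"],get_obs()["orientation"])
E
python3 q.py
```

```text
[524.93069033 141.08651252 241.35241564] [ 2.51117903e+00  1.88647776e+00 -1.54704616e-03]
```

View pics/sc4.png

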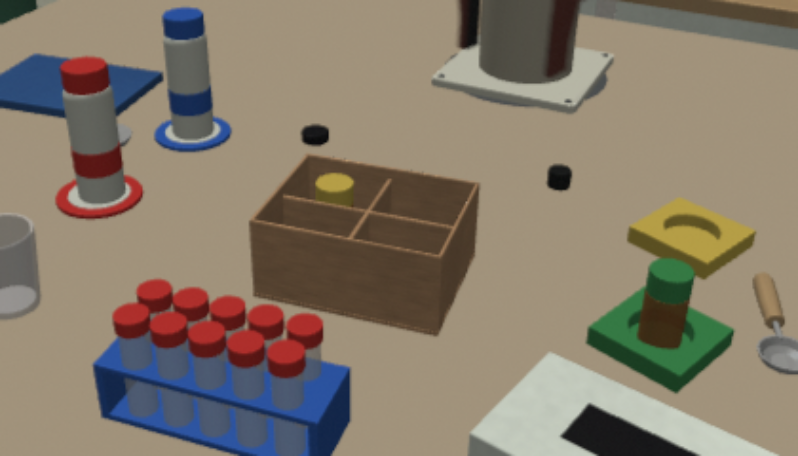

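The green jar (crop 665,305) stands upright in its recess and both bottles are still on their mats. Back to the blue bottle.

>>> move_arm --pt "-10 -38 0 0 0 0 87.8" --pt "-20 -77 0 0 0 0 87.8" --pt "-31 -115 0 0 0 0 87.8" --pt "-41 -154 0 0 0 0 87.8" --pt "-52 -192 0 0 0 0 87.8"

```text
t: 22.77
ee_pos: [474.4, -47.5, 241.3]
orientation: [2.506, 1.893, 0.002]
ft_force: [0.7, 0.2, -0.3]
width: 87.7
```

>>> move_arm --pt "-10 -38 0 0 0 0 87.8" --pt "-20 -77 0 0 0 0 87.8" --pt "-31 -115 0 0 0 0 87.8" --pt "-41 -154 0 0 0 0 87.8" --pt "-52 -192 0 0 0 0 87.8"

```text
t: 23.18
ee_pos: [422.5, -240.1, 241.4]
orientation: [2.506, 1.892, 0.002]
ft_force: [1.4, 0.2, 0.1]
width: 87.5
```

>>> move_arm --pt "-10 -38 0 0 0 0 87.8" --pt "-19 -70 0 0 0 0 87.8" --pt "-21 -78.5 0 0 0 0 87.8" --pt "-21 -78.5 0 0 0 0 87.8"

```text
t: 23.52
ee_pos: [401.5, -318.8, 240.9]
orientation: [2.509, 1.888, 0.001]
ft_force: [-0.3, 0.8, -0.4]
width: 88.0
```

>>> move_arm --pt "0 0 -30 0 0 0 87.8" --pt "0 0 -65 0 0 0 87.8" --pt "0 0 -100 0 0 0 87.8" --pt "0 0 -128 0 0 0 87.8" --pt "0 0 -140 0 0 0 87.8"

```text
t: 23.93
ee_pos: [400.6, -313.7, 97.2]
orientation: [-2.502, -1.891, 0.001]
ft_force: [-0.7, -1.0, -0.0]
width: 87.9
```

>>> move_arm --pt "0 0 0 0 0 0 87.8" --pt "0 0 0 0 0 0 45" --pt "0 0 0 0 0 0 45" --pt "0 0 0 0 0 0 45" --pt "0 0 0 0 0 0 45"

```text
t: 24.35
ee_pos: [402.4, -317.3, 101.5]
orientation: [2.505, 1.891, 0.001]
ft_force: [0.6, -0.5, -0.3]
width: 64.3
```

>>> move_arm --pt "0 0 0 0 0 0 45" --pt "0 0 0 0 0 0 45" --pt "0 0 0 0 0 0 45" --pt "0 0 0 0 0 0 45" --pt "0 0 0 0 0 0 45"

```text
t: 24.77
ee_pos: [402.0, -317.5, 101.0]
orientation: [2.507, 1.891, 0.001]
ft_force: [0.1, -1.1, 7.3]
width: 53.5
```

>>> move_arm --pt "0 0 10 0 0 0 45" --pt "0 0 35 0 0 0 45" --pt "0 0 70 0 0 0 45" --pt "0 0 105 0 0 0 45" --pt "0 0 130 0 0 0 45"

```text
t: 25.18
ee_pos: [401.5, -317.1, 233.0]
orientation: [2.507, 1.892, 0.0]
ft_force: [1.0, -1.2, -1.8]
width: 53.5
```

>>> move_arm --pt "4 10 0 0 0 0 45" --pt "14 38 0 0 0 0 45" --pt "25 70 0 0 0 0 45" --pt "36 102 0 0 0 0 45" --pt "48 134 0 0 0 0 45"

```text
t: 25.6
ee_pos: [448.5, -180.9, 229.1]
orientation: [-2.507, -1.89, 0.002]
ft_force: [0.9, -0.3, -2.3]
width: 53.7
```

>>> move_arm --pt "11 32 0 0 0 0 45" --pt "23 64 0 0 0 0 45" --pt "34 96 0 0 0 0 45" --pt "46 128 0 0 0 0 45" --pt "57 160 0 0 0 0 45"

```text
t: 26.02
ee_pos: [505.6, -20.7, 229.0]
orientation: [-2.506, -1.891, 0.003]
ft_force: [-0.0, 0.3, -2.9]
width: 53.1
```

>>> move_arm --pt "12 34 0 0 0 0 45" --pt "24 66 0 0 0 0 45" --pt "32 89 0 0 0 0 45" --pt "35 99 0 0 0 0 45" --pt "35 99 0 0 0 0 45"

```text
t: 26.43
ee_pos: [540.9, 78.1, 229.0]
orientation: [-2.504, -1.895, 0.002]
ft_force: [0.3, 0.1, -2.8]
width: 53.9
```

>>> move_arm --pt "0 0 -5 0 0 0 45" --pt "0 0 -15 0 0 0 45" --pt "0 0 -20 0 0 0 45" --pt "0 0 -20 0 0 0 45"

```text
t: 26.77
ee_pos: [539.9, 74.7, 208.2]
orientation: [-2.508, -1.889, 0.005]
ft_force: [-0.5, -0.1, -3.3]
width: 53.5
```

```bash
cat > q.py <<'E'
from p import *
im=get_image("scene");cv2.imwrite("pics/sc5.png",cv2.resize(im["color"][130:290,200:400,::-1],None,fx=3,fy=3))
print(get_obs()["ee_pos"],get_obs()["orientation"])
E
python3 q.py
```

```text
[540.4077306   74.87447108 208.95969952] [-2.50810449 -1.88976067  0.0035765 ]
```

View pics/sc5.png

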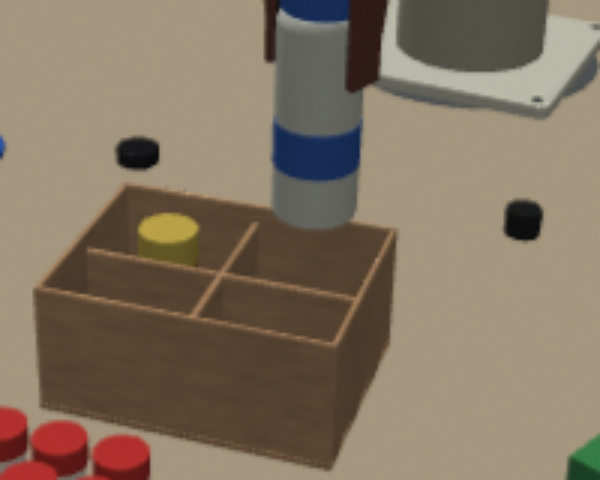

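The bottle hangs upright over its compartment. Lowering.

>>> move_arm --pt "0 0 -8 0 0 0 45" --pt "0 0 -22 0 0 0 45" --pt "0 0 -36 0 0 0 45" --pt "0 0 -50 0 0 0 45" --pt "0 0 -60 0 0 0 45"

```text
t: 27.23
ee_pos: [541.1, 75.6, 148.9]
orientation: [-2.508, -1.892, 0.001]
ft_force: [-0.5, 0.6, -2.7]
width: 53.5
```

>>> move_arm --pt "0 0 -15 0 0 0 45" --pt "0 0 -30 0 0 0 45" --pt "0 0 -42 0 0 0 45" --pt "0 0 -49 0 0 0 45" --pt "0 0 -49 0 0 0 45"

```text
t: 27.65
ee_pos: [540.8, 75.8, 99.9]
orientation: [-2.507, -1.892, 0.003]
ft_force: [-0.7, 0.2, -2.7]
width: 53.7
```

>>> move_arm --pt "0 0 -2 0 0 0 45" --pt "0 0 -3 0 0 0 45" --pt "0 0 -3 0 0 0 45"

```text
t: 27.9
ee_pos: [542.1, 76.1, 98.9]
orientation: [2.507, 1.892, 0.002]
ft_force: [0.7, -0.3, -1.6]
width: 53.4
```

>>> move_arm --pt "0 0 -1 0 0 0 45" --pt "0 0 -1 0 0 0 45" --pt "0 0 -1 0 0 0 45"

```text
t: 28.15
ee_pos: [542.4, 76.0, 98.8]
orientation: [2.507, 1.892, 0.003]
ft_force: [-2.7, -1.4, 8.7]
width: 53.3
```

>>> move_arm --pt "0 0 0 0 0 0 65" --pt "0 0 0 0 0 0 75" --pt "0 0 0 0 0 0 87.8" --pt "0 0 0 0 0 0 87.8" --pt "0 0 0 0 0 0 87.8"

```text
t: 28.57
ee_pos: [541.5, 76.1, 97.2]
orientation: [2.508, 1.893, 0.0]
ft_force: [-0.8, -0.3, 0.4]
width: 83.3
```

>>> move_arm --pt "0 0 1 0 0 0 87.8" --pt "0 0 1 0 0 0 87.8" --pt "0 0 1 0 0 0 87.8"

```text
t: 28.82
ee_pos: [541.5, 76.1, 98.2]
orientation: [2.508, 1.893, 0.0]
ft_force: [0.0, -0.2, -0.5]
width: 87.6
```

>>> move_arm --pt "0 0 15 0 0 0 87.8" --pt "0 0 50 0 0 0 87.8" --pt "0 0 90 0 0 0 87.8" --pt "0 0 120 0 0 0 87.8" --pt "0 0 140 0 0 0 87.8"

```text
t: 29.23
ee_pos: [542.6, 76.2, 241.6]
orientation: [2.506, 1.891, 0.005]
ft_force: [0.5, 0.2, -0.1]
width: 87.9
```

>>> move_arm --pt "4 -40 0 0 0 0 87.8" --pt "9 -80 0 0 0 0 87.8" --pt "13 -120 0 0 0 0 87.8" --pt "18 -160 0 0 0 0 87.8" --pt "22 -200 0 0 0 0 87.8"

```text
t: 29.65
ee_pos: [563.4, -125.7, 238.4]
orientation: [2.507, 1.893, 0.0]
ft_force: [1.0, -1.1, -0.4]
width: 88.0
```

>>> move_arm --pt "4 -40 0 0 0 0 87.8" --pt "9 -80 0 0 0 0 87.8" --pt "13 -120 0 0 0 0 87.8" --pt "18 -160 0 0 0 0 87.8" --pt "22 -194 0 0 0 0 87.8"

```text
t: 30.07
ee_pos: [585.2, -320.7, 238.0]
orientation: [2.508, 1.891, -0.0]
ft_force: [0.3, 0.7, -0.0]
width: 87.6
```

>>> move_arm --pt "0 0 0 0 0 0 87.8" --pt "0 0 -30 0 0 0 87.8" --pt "0 0 -65 0 0 0 87.8" --pt "0 0 -100 0 0 0 87.8" --pt "0 0 -125 0 0 0 87.8"

```text
t: 30.48
ee_pos: [584.1, -316.8, 110.2]
orientation: [-2.505, -1.891, 0.002]
ft_force: [-0.1, -0.1, 0.2]
width: 88.0
```

>>> move_arm --pt "0 0 -13 0 0 0 87.8" --pt "0 0 -13 0 0 0 87.8" --pt "0 0 -13 0 0 0 45" --pt "0 0 -13 0 0 0 45" --pt "0 0 -13 0 0 0 45"

```text
t: 30.9
ee_pos: [586.8, -318.5, 102.4]
orientation: [2.505, 1.891, 0.002]
ft_force: [-0.6, -0.1, 0.3]
width: 71.4
```

>>> move_arm --pt "0 0 0 0 0 0 45" --pt "0 0 0 0 0 0 45" --pt "0 0 0 0 0 0 45" --pt "0 0 0 0 0 0 45" --pt "0 0 0 0 0 0 45"

```text
t: 31.32
ee_pos: [586.1, -318.2, 101.3]
orientation: [2.506, 1.892, 0.001]
ft_force: [-0.2, 1.2, 6.9]
width: 53.7
```

>>> move_arm --pt "0 0 0 0 0 0 45" --pt "0 0 0 0 0 0 45"

```text
t: 31.48
ee_pos: [586.1, -318.2, 101.3]
orientation: [2.506, 1.892, 0.001]
ft_force: [-1.4, 1.5, 6.1]
width: 54.1
```

>>> move_arm --pt "0 0 10 0 0 0 45" --pt "0 0 35 0 0 0 45" --pt "0 0 70 0 0 0 45" --pt "0 0 105 0 0 0 45" --pt "0 0 130 0 0 0 45"

```text
t: 31.9
ee_pos: [585.7, -318.2, 233.1]
orientation: [2.507, 1.892, 0.001]
ft_force: [1.2, -0.8, -1.9]
width: 53.4
```

>>> move_arm --pt "1 10 0 0 0 0 45" --pt "5 38 0 0 0 0 45" --pt "9 70 0 0 0 0 45" --pt "14 105 0 0 0 0 45" --pt "19 140 0 0 0 0 45"

```text
t: 32.32
ee_pos: [603.1, -176.1, 228.4]
orientation: [-2.507, -1.89, 0.003]
ft_force: [0.9, 0.5, -3.2]
width: 53.7
```

>>> move_arm --pt "5 35 0 0 0 0 45" --pt "10 70 0 0 0 0 45" --pt "15 105 0 0 0 0 45" --pt "19 135 0 0 0 0 45" --pt "22 160 0 0 0 0 45"

```text
t: 32.73
ee_pos: [625.1, -15.0, 228.4]
orientation: [-2.505, -1.893, 0.003]
ft_force: [0.4, -0.7, -3.8]
width: 53.7
```

>>> move_arm --pt "1 10 0 0 0 0 45" --pt "1 10 -6 0 0 0 45" --pt "1 10 -16 0 0 0 45" --pt "1 10 -20 0 0 0 45" --pt "1 10 -20 0 0 0 45"

```text
t: 33.15
ee_pos: [625.9, -9.3, 207.8]
orientation: [-2.507, -1.889, 0.005]
ft_force: [0.6, -1.0, -3.4]
width: 53.7
```

```bash
sed -i 's/sc5/sc6/' q.py; python3 q.py
```

```text
[626.44325514  -9.34687321 208.63250844] [-2.50795692 -1.88938148  0.00364724]
```

View pics/sc6.png

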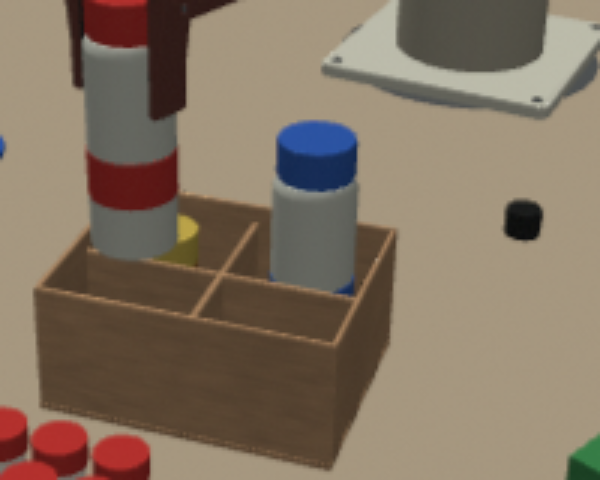

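Blue (crop 317,210) is back in its compartment and upright. Red hangs above its own compartment. Lowering with the same profile as before.

>>> move_arm --pt "0 0 -8 0 0 0 45" --pt "0 0 -22 0 0 0 45" --pt "0 0 -36 0 0 0 45" --pt "0 0 -50 0 0 0 45" --pt "0 0 -60 0 0 0 45"

```text
t: 33.62
ee_pos: [627.0, -8.7, 148.8]
orientation: [-2.508, -1.891, 0.001]
ft_force: [-0.7, -0.1, -3.5]
width: 53.8
```

>>> move_arm --pt "0 0 -15 0 0 0 45" --pt "0 0 -30 0 0 0 45" --pt "0 0 -42 0 0 0 45" --pt "0 0 -49 0 0 0 45" --pt "0 0 -49 0 0 0 45"

```text
t: 34.03
ee_pos: [627.0, -8.1, 99.9]
orientation: [-2.507, -1.891, 0.002]
ft_force: [0.3, -0.2, -2.9]
width: 53.9
```

>>> move_arm --pt "0 0 -2 0 0 0 45" --pt "0 0 -3 0 0 0 45" --pt "0 0 -4 0 0 0 45" --pt "0 0 -4 0 0 0 45"

```text
t: 34.37
ee_pos: [628.2, -8.1, 98.8]
orientation: [2.506, 1.892, 0.002]
ft_force: [-2.6, 0.2, 5.0]
width: 53.5
```

>>> move_arm --pt "0 0 0 0 0 0 65" --pt "0 0 0 0 0 0 75" --pt "0 0 0 0 0 0 87.8" --pt "0 0 0 0 0 0 87.8" --pt "0 0 0 0 0 0 87.8"

```text
t: 34.78
ee_pos: [627.6, -7.9, 97.3]
orientation: [2.507, 1.892, 0.0]
ft_force: [0.0, 0.9, 0.3]
width: 83.5
```

>>> move_arm --pt "0 0 1 0 0 0 87.8" --pt "0 0 1 0 0 0 87.8" --pt "0 0 1 0 0 0 87.8"

```text
t: 35.03
ee_pos: [627.5, -8.0, 98.2]
orientation: [2.508, 1.892, 0.0]
ft_force: [0.4, -0.2, 0.5]
width: 88.1
```

>>> move_arm --pt "0 0 15 0 0 0 87.8" --pt "0 0 50 0 0 0 87.8" --pt "0 0 90 0 0 0 87.8" --pt "0 0 125 0 0 0 87.8" --pt "0 0 150 0 0 0 87.8"

```text
t: 35.45
ee_pos: [628.4, -8.0, 251.7]
orientation: [2.506, 1.891, 0.004]
ft_force: [1.3, -0.2, 0.4]
width: 87.9
```

>>> move_arm --pt "0 -30 0 0 0 0 87.8" --pt "-10 -70 0 0 0 0 87.8" --pt "-20 -110 0 0 0 0 87.8" --pt "-30 -150 0 0 0 0 87.8" --pt "-40 -188 0 0 0 0 87.8"

```text
t: 35.87
ee_pos: [586.8, -197.7, 248.3]
orientation: [2.507, 1.893, 0.0]
ft_force: [1.2, -0.1, 0.4]
width: 87.9
```

>>> move_arm --pt "-10 -40 0 0 0 0 87.8" --pt "-20 -75 0 0 0 0 87.8" --pt "-30 -100 0 0 0 0 87.8" --pt "-30 -100 0 0 0 0 87.8" --pt "-30 -100 0 0 0 0 87.8"

```text
t: 36.28
ee_pos: [556.8, -297.1, 248.0]
orientation: [-2.51, -1.889, -0.0]
ft_force: [-0.2, -0.1, -0.1]
width: 88.0
```

```bash
cat > q.py <<'E'
from p import *
o=[get_image("top"),get_image("scene")]
cv2.imwrite("pics/end.png",np.vstack([cv2.resize(o[0]["color"][110:260,100:500,::-1],None,fx=2,fy=2),cv2.resize(o[1]["color"][150:300,100:500,::-1],None,fx=2,fy=2)]))
im=o[0];hsv=cv2.cvtColor(im["color"],cv2.COLOR_RGB2HSV)
for n,c,box,z in [("redb","red",(280,135,315,165),166),("blueb","blue",(236,180,270,212),166),("yj","yellow",(290,182,316,210),84)]:
    e,ax=blob(hsv,*H[c],box);print(n,np.round(ax,1),np.round(at(im,e,z),1))
m=recognise(o[0],"green_jar")[:1];print(m,[at(im,a["bbox"][:2],45) for a in m])
E
python3 q.py
```

```text
redb [26.4 27.6] [625.3  -6.1 166. ]
blueb [26.6 27.6] [541.5  76.5 166. ]
yj [18.9 20.4] [556.6 -19.7  84. ]
[{'bbox': [141.3, 198.4, 32.7, 24.3], 'p': 0.74}] [array([561.56564323, 329.5970279 ,  45.        ])]
```

View pics/end.png

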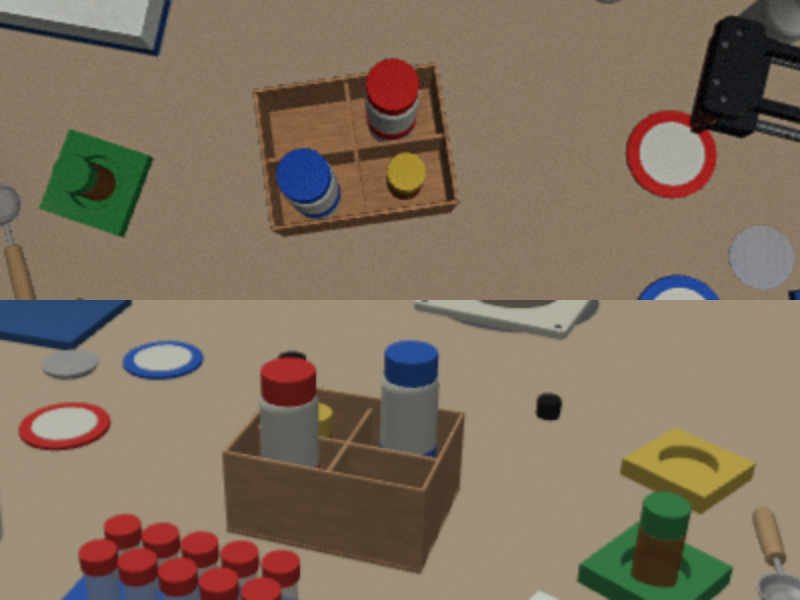

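Everything is in place, upright, and clear of the arm. Handing in.

```bash
python3 -c "from workcell import *; print(close_job())"
```

```text
the job is handed in; nothing more can be done
None
```

The job is done and handed in at about t = 36 s of the 138 s allowed; handing in reported no verdict. I moved blue and then red onto their mats, then the green-capped jar into the green recess. After that I put each bottle back into the compartment it came from.

**Bottles:** in the last pictures both stand upright in their own compartments. Their caps are within about 3 mm (red) and 1 mm (blue) of where they started.

**Yellow-capped jar:** it has not moved (less than 1 mm).

**Green-capped jar:** it stands upright in the green recess. I released it within about 1 mm of the measured recess centre. The last network reading was about 5 mm off; it boxes the whole jar, so it is only a rough check, and still inside the 14 mm limit.

**Robot:** the gripper was open and clear of everything, with no contact forces beyond sensor noise. The largest force I saw on the way was about 15 N, when the blue bottle was set down on its mat. No check failed.

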